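# Open the ratchet jar vice

## Task

Free the glass jar standing in the ratchet jar vice: press the red release pad down with the fingertips and, keeping it pressed, push the sliding jaw all the way back along its bar until it stops at the blue end stop. Then let the pad spring up again and move clear. Do not force the jaw while it is locked, and leave the jar and the other kitchen things standing where they are: nothing is to be lifted or carried.

Things in the scene. Friction and masses are not known exactly. Their poses are not given: they have to be found in the camera images.
- vice: Fixed jar vice: wooden board 170 (x) x 360 (y) x 18 mm high, flat on the counter (spans local x -80 to +90, y -180 to +180 mm). Origin: on the counter under the board's middle. Wooden fixed jaw, 98 mm high, at the -y end. A level steel bar runs along local y at x = +50 mm, 48 to 62 mm above the counter. Local +y is the direction in which the jaw is pushed back.
- jaw (a joint): Travel of the sliding jaw along the vice's +y, m: 0 = closest to the fixed jaw, 0.110 = fully back; starts at about 0.004 to 0.04. About 1 N friction, stays where left. Blue carriage 50 (x) x 75 (y) mm, top 78 mm above the counter, red release pad on it; wooden jaw plate (92 mm high, reaching 110 mm to local -x) at its -y end beside the jar; blue push wall across its +y end.
- release (a joint): Travel of the red release pad straight down, m: 0 = up (locked), 0.010 = down on its stop. Sprung: 3 N to start it, 6 N fully down; springs up when let go. The jaw can be pushed back while it is pressed more than about 0.006. When let go the pawl drops between teeth and may draw the jaw up to 6 mm farther back.
- release_top (a point): Centre of the top face of the red release pad, which is flat, 40 mm along local x and 52 mm along local y; about 96 mm above the counter when up, moving down with the pad and along with the jaw. The face of the push wall is 30 mm from this point in the +y direction.
- jaw_wall (a point): Middle of the push wall's face that looks to -y (the face to push on), 10 mm below its top edge; the wall is 50 mm wide along local x, 11 mm thick, its top 125 mm above the counter, that is 29 mm above the pad. It moves with the jaw.
- jar: Empty clip-lid glass jar with orange seal, 76 mm diameter, 94 mm high, standing loose on the board between fixed jaw and jaw plate (top 112 mm above the counter). Origin: centre of its underside.
- cup: Loose blue ceramic mug, 76 mm diameter, 75 mm high, on the counter. Origin: centre of its underside.
- spoon: Loose steel tablespoon, 190 mm long, lying flat on the counter. Origin: underside, near its middle; its x axis runs along it.
- mill: Loose dark wooden pepper mill, 52 mm diameter, 125 mm high. Origin: centre of its underside.
- spice: Loose amber spice jar with red cap, 48 mm diameter, 85 mm high. Origin: centre of its underside.
- timer: Loose round white kitchen timer with a red bar grip, 66 mm diameter, 58 mm high. Origin: centre of its underside.
- end_stop (a point): Centre of the top of the blue end stop at the +y end of the bar, 80 mm above the counter; the stop is 44 mm (x) x 30 mm (y). The fully back jaw's carriage stands against it. Saw teeth under the bar (6 mm pitch) always let the jaw move towards the fixed jaw (-y) but lock it against moving back (+y) unless the release is pressed.
Not all that is in view belongs to the job. Leave any yellow look-alike of the jar alone.

How it is judged:
On the way, in this order (a step that is already met when the one before it is completed fails the run):
1. the release pad is pressed down while the jaw is still forward (value of joint release above 0.0055 m and value of joint jaw below 0.08 m), for 0.1 s.
2. the jaw is pushed fully back to the end stop (value of joint jaw above 0.105 m), for 0.1 s.
At the end, for the whole second after the job is handed in: the jaw stands within 5 mm of its fully back position, at rest, the release pad is up again (within 3 mm), the jar stands upright within 10 mm of where it was, and the cup, spoon, mill, spice jar and timer are within 20 mm of where they were (value of joint jaw above 0.105 m and value of joint release below 0.003 m and velocity of joint jaw between -0.005 and 0.005 m/s and distance of jar from where it was at the start of the episode below 0.01 m and angle between jar's own z axis and vertical below 0.1 rad and linear speed of jar below 0.01 m/s and distance of each of cup, spoon, mill, spice, timer from where it was at the start of the episode below 0.02 m); the robot touches nothing.
It fails at once if the jar is moved, lifted or tipped (distance of jar from where it was at the start of the episode above 0.015 m or angle between jar's own z axis and vertical above 0.2 rad).
It fails at once if another thing on the counter is moved or lifted (distance of any of cup, spoon, mill, spice, timer from where it was at the start of the episode above 0.03 m).
It fails at once if the locked jaw is forced (over 45 N on it with the release up) (contact force between the fingers and jaw above 45 N and value of joint release below 0.004 m).
It also fails if it takes over 35 s, if anything falls off the work surface, if the arm or the gripper's body presses on something with over 40 N, if the wrist force passes 120 N, or if a joint passes its speed limit or range.

## Robot

A 7-joint arm with a two-finger parallel gripper is mounted at the origin on the work surface. World frame = base frame: x ahead of the robot, y to its left, z up, the work surface at z = 0. Lengths are in m, angles in rad, forces in N, time in s.
With the tool pointing down it reaches from about 0.4 to 0.9 m from the base axis. Payload 5.6 kg.
Tool frame: the origin (TCP) lies midway between the tips of the shut fingers; the grasp point (between the pads) lies 19 mm behind it; y points along the fingers, z is the direction in which the jaws open and shut, and the axes are right-handed (so a half turn about y gives the same grasp; the last joint's range is limited). The gripper opens to 92 mm and grips with 3 to 60 N. Pads are 20 mm wide; open, the fingers measure 128 mm over their backs; the gripper's body (75 mm by 189 mm) begins 69 mm behind the grasp point.
Start: joints at [1.224, 0.468, -0.012, 1.603, 0.006, 1.071, -0.056], TCP at [0.194, -0.62, 0.215] pointing down, gripper open.
Joint ranges: [-2.53, 2.53], [-0.31, 2.02], [-1.57, 1.55], [0.28, 2.44], [-1.29, 4.43], [0.15, 1.84], [-2.92, 2.92]. Speed limits (rad/s): [2.57, 2.57, 3.14, 3.14, 3.14, 3.14, 3.14].

## Interface

Orientations are given as a 3x3 rotation matrix whose columns are the frame's x, y, z axes.
In Python, from station import env, effector, solver, viewer, workorder, search_frame, tip_of gives the robot as it stands. Calls block until the motion is done:
- env.reach(position, orientation): joint-space move of the TCP to a pose.
- env.movel(position, frame=None, rate=0.15): straight line of the TCP; frame=None keeps the orientation; rate is the mean speed in m/s.
- env.goto_joints(angles): joint-space move.
- effector.release() and effector.grasp(squeeze=None): open the fingers fully, or close them until they stop; squeeze is the grip in N (None keeps the last).
- env.pause(seconds).
- solver.inverse_kinematics(position, orientation): joint angles nearest the present ones, or None.
- env.sense(): the state.
- viewer.read_camera(name): name is "scene" or "top" or "wrist"; returns (picture, depth): 400x640x3 uint8, red, green, blue; 400x640 float32, m along the optical axis (not along the pixel's ray), 0 where there is no reading.
- viewer.camera_info(name): a dict with "intrinsics" (3x3 intrinsics, pixels), "dist_coeffs" ([k1, k2, p1, p2, k3] as OpenCV has them; the pictures are not rectified), "eye" and "rotation" of the camera in the world; the wrist camera has in their place "T_tool_cam" (4x4, takes a point from camera to tool coordinates, whose origin is the TCP and whose axes are the tool frame's). Camera axes: x right, y up, looking along -z (the intrinsics and any distortion apply to the point x, -y, -z); pixel columns grow to the right and rows downward; lengths in m; the calibration is good to about 2 mm. A picture is of the moment at which its call begins: read the wrist's pose just before it. camera_info takes no time and is no camera call.
A pose or a line that the arm cannot do raises env.PlanningError and nothing moves.
- workorder.finish_job(): hands the job in, once; it reports no verdict.
Trained networks look in the newest picture that a camera, given by its name, has taken for a name from the list of things; names that differ only in an ending like _2 or _b are one class to them, and where a whole thing is asked for, a point or a joint stands for the part that bears it (a point fixed in the world has none). Each returns a list of dicts, best first, with "score" (0 to 1); they miss things now and then, are a little off and sometimes report something else, mostly with a low value. They report only what shows in the picture. A call takes as long as a camera call. They do not tell look-alikes from the thing itself.
- search_frame(camera, name): "at" ([x, y, z] in m, in world coordinates, good to about 4 mm: the middle of the surface that is visible of it).
- tip_of(camera, name): "at" ([x, y, z] in m, in world coordinates, good to about 4 mm: a listed point, or the origin of a listed thing).
The state is a dict: "t": time; "joint_positions": joint angles; "joint_velocities": joint speeds; "tau": joint torques, N m; "ee_pos": TCP position; "tcp_rot": TCP orientation; "wrist_force": force on the tool from outside, world axes, zero at the start; "moment": the same for the moment, N m; "gripper_width": finger opening in m.
Only numpy, scipy, OpenCV 4.12 (cv2) and the standard library are available. Lean on these libraries where they do the work, as an engineer would, in place of code of your own. Each camera call takes 0.05 s, during which the arm holds its last target. There are 200 camera calls.

## Working session

There is one attempt and no reset: what is moved stays moved. The work goes in short steps, each a Python script; the robot and the scene stay as the last script left them, time stands still between calls to the robot, and variables do not carry over. Pictures are saved under pics/ and viewed, about 8 in all and at most 12, crops included, and the job is handed in when it is done.

```bash
mkdir -p pics; ls
python3 - <<'E'
from station import *
import cv2
for c in("top","scene"):
    p,d=viewer.read_camera(c); cv2.imwrite(f"pics/{c}0.png",p[:,:,::-1])
    i=viewer.camera_info(c); print(c,i["eye"],i["intrinsics"],i["dist_coeffs"])
    for n in("release_top","jaw_wall","end_stop","vice","jar","cup","mill","spice","timer","spoon"):
        print(n,[(round(r["score"],2),[round(float(v),3) for v in r["at"]]) for r in tip_of(c,n)[:3]])
s=env.sense();print(s["t"],s["tcp_rot"],s["wrist_force"],s["gripper_width"])
E
```

```text
pics
top [0.38237212 0.00131546 1.19781513] [[431.65659023   0.         315.10123738]
 [  0.         431.65659023 196.4190072 ]
 [  0.           0.           1.        ]] [0.0200662 0.        0.        0.        0.       ]
release_top [(0.59, [0.596, -0.04, 0.094])]
jaw_wall [(0.93, [0.606, -0.016, 0.113])]
end_stop [(0.96, [0.668, 0.087, 0.078])]
vice [(0.81, [0.553, -0.018, -0.0])]
jar [(0.89, [0.48, -0.1, 0.02]), (0.65, [0.293, -0.278, 0.001]), (0.64, [0.619, -0.314, 0.003])]
cup [(0.64, [0.68, 0.213, -0.002])]
mill [(0.63, [0.692, -0.041, -0.002]), (0.55, [0.554, -0.022, 0.001]), (0.37, [0.403, -0.207, 0.0])]
spice [(0.7, [0.4, -0.207, 0.001])]
timer [(0.6, [0.635, -0.155, -0.004])]
spoon [(0.68, [0.462, 0.033, -0.0])]
scene [ 1.16479003 -0.57222271  1.100287  ] [[490.24074811   0.         305.33503984]
 [  0.         490.24074811 204.02891071]
 [  0.           0.           1.        ]] [-0.10722502  0.          0.          0.          0.        ]
release_top [(0.51, [0.599, -0.04, 0.093])]
jaw_wall [(0.4, [0.631, -0.157, 0.001])]
end_stop [(0.87, [0.669, 0.088, 0.082]), (0.64, [0.402, -0.204, 0.004])]
vice [(0.95, [0.552, -0.015, -0.001])]
jar [(0.95, [0.483, -0.095, 0.018]), (0.8, [0.476, -0.332, 0.0]), (0.71, [0.29, -0.281, 0.001])]
cup [(0.74, [0.632, -0.155, 0.003]), (0.63, [0.677, 0.211, 0.001])]
mill [(0.81, [0.686, -0.047, 0.001])]
spice [(0.9, [0.403, -0.207, 0.002]), (0.2, [0.481, -0.097, 0.019])]
timer [(0.75, [0.632, -0.158, 0.0])]
spoon [(0.54, [0.46, 0.035, 0.0])]
1.1 [[-9.54227728e-01 -7.25996323e-06  2.99080996e-01]
 [-2.99080995e-01 -6.65839828e-05 -9.54227726e-01]
 [ 2.68416621e-05 -9.99999998e-01  6.13649656e-05]] [ 1.23742672  0.64069262 -0.28645327] 0.09135562920063711
```

Run:
```python
import cv2
a=cv2.imread("pics/top0.png")[60:300,250:490]; b=cv2.imread("pics/scene0.png")
cv2.imwrite("pics/top0c.png",cv2.resize(a,(600,600),interpolation=cv2.INTER_CUBIC))
```

```text
(no output)
```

View pics/top0.png

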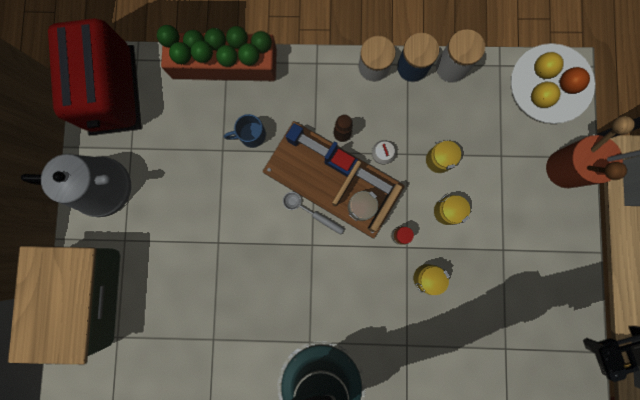

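View pics/scene0.png

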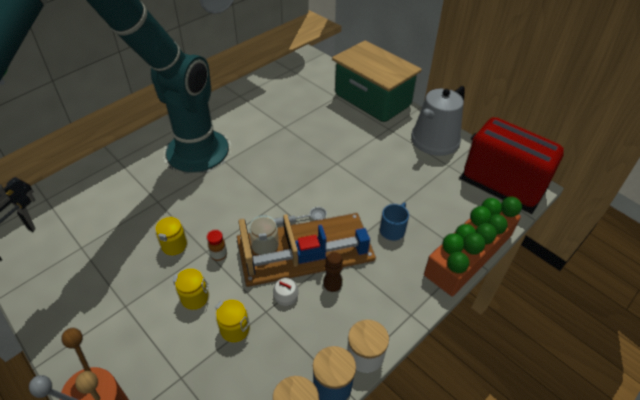

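The top view shows the vice with its red pad at about (343,158), the blue end stop at (294,132) and the glass jar at (363,205). Around it are the mill (343,126), timer (384,151), spice jar (404,235), spoon (313,212) and mug (249,130). The three yellow jars at (446,154), (454,208) and (432,280) are look-alikes; only the jar at (363,205) stands in the vice and has clear glass. Next I go above the pad and refine with the wrist camera.

```bash
cat > h.py <<'E'
from station import *
import numpy as np, cv2
def frame(v):  # v: local +y of vice; tool z along local x, or the reverse
    vy=np.array([v[0],v[1],0.])/np.hypot(*v[:2]); vx=np.array([vy[1],-vy[0],0])
    out=[]
    for s in(1,-1):
        z=s*vx; y=np.array([0,0,-1.]); out.append(np.c_[np.cross(y,z),y,z])
    return vy,vx,out
def f(): 
    s=env.sense(); return np.round(s["t"],2),np.round(s["ee_pos"],4),np.round(s["wrist_force"],1)
E
python3 - <<'E'
from h import *
vy,vx,Rs=frame((.071,.127))
p=np.array([.597,-.04,.27])-0.03*vy
q0=np.array(env.sense()["joint_positions"])
sol=[solver.inverse_kinematics(p,R) for R in Rs]
for q in sol: print(None if q is None else np.round(q,2))
k=min((i for i in(0,1) if sol[i] is not None),key=lambda i:np.abs(np.array(sol[i])-q0).max())
effector.grasp()
env.movel(env.sense()["ee_pos"]+np.array([0,0,.1]))
env.reach(p,Rs[k]); print(k,f(),env.sense()["gripper_width"])
s=env.sense(); im,d=viewer.read_camera("wrist"); cv2.imwrite("pics/w1.png",im[:,:,::-1])
np.savez("w1.npz",im=im,d=d,p=s["ee_pos"],R=s["tcp_rot"])
for n in("release_top","jaw_wall","end_stop","vice","jar"):
    print(n,[(round(r["score"],2),np.round(r["at"],4)) for r in tip_of("wrist",n)[:2]])
print(viewer.camera_info("wrist"))
E
```

```text
[ 0.5   0.37 -0.57  1.67  0.22  1.16 -0.64]
[ 0.93  0.69 -1.32  1.65  0.69  1.35  2.13]
0 (np.float64(5.68), array([ 0.5823, -0.0677,  0.2699]), array([-0.4, -0.2,  0.1])) 0.0002940392517153846
release_top [(0.96, array([ 0.5926, -0.0422,  0.0967]))]
jaw_wall [(0.91, array([ 0.6074, -0.0183,  0.1176]))]
end_stop [(0.93, array([0.6693, 0.0857, 0.0784]))]
vice [(0.86, array([ 0.5533, -0.0205,  0.0029]))]
jar [(0.65, array([ 0.611 , -0.3142,  0.0026]))]
{'intrinsics': array([[281.65641869,   0.        , 325.74979233],
       [  0.        , 281.65641869, 196.56179863],
       [  0.        ,   0.        ,   1.        ]]), 'dist_coeffs': array([0.00949206, 0.        , 0.        , 0.        , 0.        ]), 'T_tool_cam': array([[-2.18683569e-04, -9.58472701e-01, -2.85184212e-01,
        -8.12055883e-02],
       [ 3.05823472e-05,  2.85184212e-01, -9.58472725e-01,
        -1.70231160e-01],
       [ 9.99999976e-01, -2.18323839e-04, -3.30527563e-05,
        -4.47514759e-04],
       [ 0.00000000e+00,  0.00000000e+00,  0.00000000e+00,
         1.00000000e+00]])}
```

View pics/w1.png

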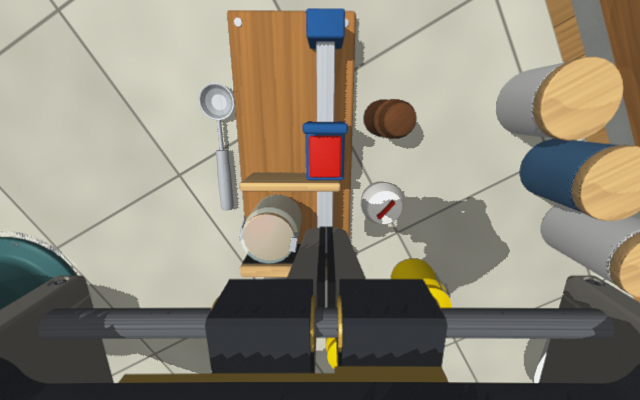

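The wrist view shows the red pad at about (325,157), with the wall behind it at (325,128) and the end stop at (325,27). The bar runs vertically in the image, so the yaw is close. I'll measure the pad, wall and end stop from the colour and depth images.

Run:
```python
from h import *
D=np.load("w1.npz"); im,d,p,R=D["im"],D["d"],D["p"],D["R"]; i=viewer.camera_info("wrist")
hsv=cv2.cvtColor(im,cv2.COLOR_RGB2HSV); H,S,V=cv2.split(hsv)
T=i["T_tool_cam"]
def world(mask):
    v,u=np.nonzero(mask&(d>0)); n=cv2.undistortPoints(np.c_[u,v].astype(float)[:,None],i["intrinsics"],i["dist_coeffs"])[:,0]
    z=d[v,u]; c=np.c_[n[:,0]*z,-n[:,1]*z,-z]
    return (c@T[:3,:3].T+T[:3,3])@R.T+p
reg=np.zeros(d.shape,bool); reg[0:185,295:355]=1
red=world(reg&((H<8)|(H>172))&(S>150)); blue=world(reg&(H>100)&(H<130)&(S>120))
vy,vx,_=frame((.071,.127))
def rep(n,P):
    a,b=P@vx,P@vy; q=lambda t:np.round(np.percentile(t,[1,50,99]),4)
    m=[(np.percentile(t,1)+np.percentile(t,99))/2 for t in(a,b)]
    print(n,len(P),"x",q(a),"y",q(b),"z",q(P[:,2]),"mid",np.round(m[0]*vx+m[1]*vy,4)[:2])
rt=red[(red[:,2]>.085)]; rep("pad",rt)
rep("walltop",blue[blue[:,2]>.118]); rep("stop",blue[(abs(blue[:,2]-.08)<.006)&(blue@vy>rt.mean(0)@vy+.06)])
st=blue[(abs(blue[:,2]-.08)<.006)&(blue@vy>rt.mean(0)@vy+.06)]
g=st.mean(0)-rt.mean(0); print("yaw from pad->stop",np.degrees(np.arctan2(g[1],g[0])),"used",np.degrees(np.arctan2(vy[1],vy[0])))
print("tool x",R[:,0])
```

```text
pad 1294 x [0.5205 0.54   0.5586] y [0.2302 0.2554 0.2793] z [0.0931 0.0949 0.0967] mid [ 0.5953 -0.0409]
walltop 471 x [0.5163 0.5402 0.5631] y [0.2848 0.2903 0.2955] z [0.1218 0.1248 0.1265] mid [ 0.6127 -0.0101]
stop 1133 x [0.5201 0.5404 0.5607] y [0.3875 0.4016 0.4164] z [0.0751 0.08   0.082 ] mid [0.6679 0.0871]
yaw from pad->stop 60.43035477185656 used 60.7924035288573
tool x [-4.90032876e-01 -8.71703802e-01  5.12728480e-04]
```

Sizes and gaps all agree: pad 38 x 49 mm at z 0.095, wall face 30 mm beyond its centre, 91 mm of travel left (jaw about 0.019). Now press and check.

```bash
cat >> h.py <<'E'
vy,vx,Rs=frame((np.cos(np.radians(60.5)),np.sin(np.radians(60.5))))
pad=np.array([.5953,-.0409,0]); R=Rs[0]
E
python3 - <<'E'
from h import *
a=pad+.009*vy
env.reach(a+[0,0,.16],R); env.movel(a+[0,0,.108],R); env.pause(.2)
f0=env.sense()["wrist_force"]; print(f())
for z in(.099,.095,.092,.090,.088,.087,.086,.085,.084,.083,.082):
    env.movel(a+[0,0,z],R,rate=.03); s=env.sense(); F=s["wrist_force"]-f0; print(z,np.round(s["ee_pos"],4),np.round(F,1),round(s["t"],2))
    if F[2]>11: break
E
```

```text
(np.float64(7.21), array([ 0.6007, -0.0331,  0.1095]), array([-0.2, -0.1, -0.1]))
0.099 [ 0.5995 -0.033   0.0987] [-0.1  0.   0.9] 7.66
0.095 [ 0.6003 -0.033   0.0954] [0.7 0.2 2.9] 7.94
0.092 [ 0.6002 -0.033   0.0923] [1.  0.2 3.7] 8.19
0.09 [ 0.6002 -0.0331  0.0902] [2.4 0.2 5.3] 8.44
0.088 [ 0.6001 -0.0331  0.0883] [2.6 0.4 5. ] 8.69
0.087 [ 0.6001 -0.0331  0.0873] [1.5 0.9 5.9] 8.94
0.086 [ 0.6001 -0.0331  0.0865] [1.9 0.1 6. ] 9.19
0.085 [ 0.6004 -0.0329  0.0864] [-0.5  0.3 11.4] 9.44
```

The pad reached its stop at z 0.0864 with 11 N. Now push the jaw back, watching the force.

Run:
```python
from h import *
a=pad+.009*vy
env.movel(a+[0,0,.084],R,rate=.03)
for k in list(np.arange(.015,.09,.015))+list(np.arange(.092,.115,.003)):
    env.movel(a+k*vy+[0,0,.084],R,rate=.05); s=env.sense(); F=s["wrist_force"]
    q=(s["ee_pos"]-a)@vy
    print(round(k,3),"got",round(q,4),"z",round(s["ee_pos"][2],4),"Fy",round(F@vy,1),"Fx",round(F@vx,1),"Fz",round(F[2],1),round(s["t"],2))
    if F@vy<-20 or F[2]>30 or F[2]<5: break
im,d=viewer.read_camera("wrist"); cv2.imwrite("pics/w2.png",im[:,:,::-1])
im,d=viewer.read_camera("top"); cv2.imwrite("pics/t2.png",cv2.resize(im[100:260,220:430,::-1],None,fx=3,fy=3))
```

```text
0.015 got 0.0171 z 0.0863 Fy 1.5 Fx -1.5 Fz 14.1 10.14
0.03 got 0.0321 z 0.0863 Fy 0.7 Fx -1.3 Fz 15.3 10.59
0.045 got 0.0471 z 0.0863 Fy 0.7 Fx -1.1 Fz 15.5 11.04
0.06 got 0.0621 z 0.0863 Fy 0.9 Fx -1.5 Fz 14.5 11.49
0.075 got 0.0771 z 0.0864 Fy 1.3 Fx -2.5 Fz 14.5 11.94
0.092 got 0.092 z 0.0863 Fy -2.5 Fx -1.7 Fz 17.1 12.43
0.095 got 0.0923 z 0.0862 Fy -8.8 Fx -2.7 Fz 20.6 12.68
0.098 got 0.0927 z 0.0862 Fy -13.2 Fx -4.4 Fz 23.1 12.93
0.101 got 0.0944 z 0.0861 Fy -16.2 Fx -3.7 Fz 24.7 13.18
0.104 got 0.0971 z 0.0861 Fy -15.6 Fx -3.7 Fz 23.0 13.43
0.107 got 0.1002 z 0.0861 Fy -15.5 Fx -1.6 Fz 23.6 13.68
0.11 got 0.1008 z 0.086 Fy -20.2 Fx -3.2 Fz 25.5 13.93
```

View pics/w2.png

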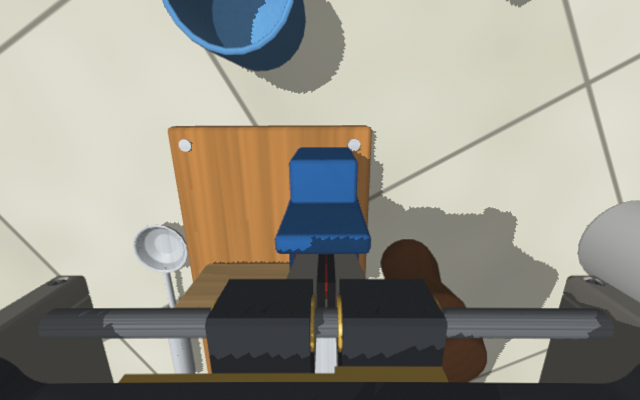

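The friction drive took the jaw to the stop at about 0.0915 m. The fingers then slid along the pad to the wall, and the force is now 20 N against it. In the picture the wall (325,225) stands against the end stop (325,175). I lift straight up, since backing off first could drag the jaw forward.

Run:
```python
from h import *
p=env.sense()["ee_pos"]
c=p-.001*vy   # eases wall force, commanded pose stays past the wall contact
for z in(.089,.093,.098,.104): env.movel([c[0],c[1],z],R,rate=.04); F=env.sense()["wrist_force"]; print(z,np.round(F@vy,1),np.round(F[2],1))
c=c-.004*vy; env.movel([c[0],c[1],.11],R,rate=.05)
env.movel([c[0],c[1],.30],R,rate=.2); 
e=c-.14*vy; env.movel([e[0],e[1],.30],R,rate=.2); print(f())
s=env.sense(); im,d=viewer.read_camera("wrist"); cv2.imwrite("pics/w3.png",im[:,:,::-1]); np.savez("w1.npz",im=im,d=d,p=s["ee_pos"],R=s["tcp_rot"])
for n in("release_top","jaw_wall","end_stop"): print(n,[(round(r["score"],2),np.round(r["at"],4)) for r in tip_of("wrist",n)[:2]])
i=viewer.camera_info("wrist"); T=i["T_tool_cam"]; H,S,V=cv2.split(cv2.cvtColor(im,cv2.COLOR_RGB2HSV))
v,u=np.nonzero(((H<8)|(H>172))&(S>150)&(d>0)); n=cv2.undistortPoints(np.c_[u,v].astype(float)[:,None],i["intrinsics"],i["dist_coeffs"])[:,0]
z=d[v,u]; P=(np.c_[n[:,0]*z,-n[:,1]*z,-z]@T[:3,:3].T+T[:3,3])@s["tcp_rot"].T+s["ee_pos"]
P=P[(P[:,2]>.07)&(P[:,2]<.11)&(abs((P-pad)@vx)<.03)&((P-pad)@vy>.04)]
print("pad",len(P),"y rel start",np.round(np.percentile((P-pad)@vy,[1,50,99]),4),"z",np.round(np.percentile(P[:,2],[5,50,95]),4))
viewer.read_camera("top")
for n in("jar","cup","mill","spice","timer","spoon"): print(n,[(round(r["score"],2),np.round(r["at"],3)) for r in tip_of("top",n)[:1]])
```

```text
0.089 -0.7 5.1
0.093 -0.3 3.4
0.098 -0.5 -0.6
0.104 0.4 0.1
(np.float64(17.54), array([ 0.5803, -0.0713,  0.2999]), array([-0.3,  0.4, -0.1]))
release_top [(0.64, array([0.6419, 0.039 , 0.0991]))]
jaw_wall [(0.82, array([0.6546, 0.0624, 0.1166]))]
end_stop [(0.9, array([0.6688, 0.0831, 0.0791]))]
pad 1408 y rel start [0.0652 0.0907 0.1155] z [0.094  0.0957 0.097 ]
jar [(0.82, array([ 0.617, -0.316, -0.   ]))]
cup [(0.89, array([ 0.682,  0.211, -0.004]))]
mill [(0.83, array([ 0.69 , -0.043, -0.001]))]
spice []
timer [(0.45, array([0.636, 0.036, 0.095]))]
spoon [(0.93, array([0.458, 0.033, 0.001]))]
```

View pics/w3.png

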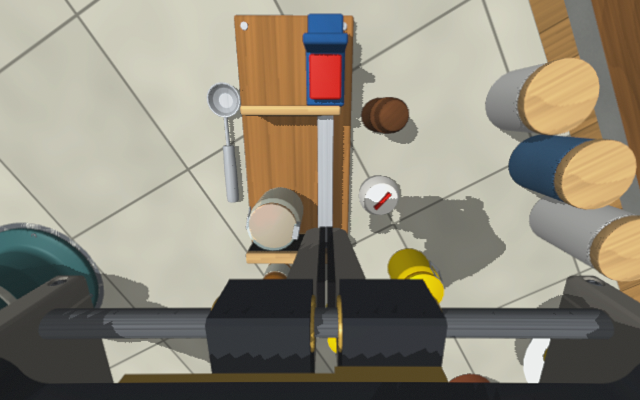

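The view shows the pad up at (325,76), the wall (325,42) against the end stop (325,20), and the jar standing at (274,220) as before. The pad moved 0.0905 m of the predicted 0.0913 m and sits at z 0.0957. The arm is clear, so I hand in.

Run:
```python
from h import *
env.pause(.3); print(f()); workorder.finish_job()
```

```text
(np.float64(18.39), array([ 0.58  , -0.0727,  0.3   ]), array([-0.5, -0.5,  0.6]))
the job is handed in; nothing more can be done
```

The jaw is fully back against the blue end stop, the release pad is up again, and the job was handed in at 18.4 s of the 35 s allowed. No verdict is reported.

- **What I did:** I pressed the red pad onto its stop with shut fingers (tip at z = 0.086, about 11 N). Keeping it pressed, I slid the jaw about 91 mm back until the force rose to 20 N against the stop. Then I lifted straight up so as not to drag the jaw forward, and moved clear.
- **Jaw and pad:** The last wrist view put the pad 0.0905 m from its start, against an expected 0.0913 m, so the jaw is within about 1 mm of fully back. The pad top was at z = 0.096, so it is up. The gripper was touching nothing.
- **Other things:** The jar looked upright and in place. The detector put the cup, mill and spoon within about 4 mm of their first positions.
- **Checks that failed or disagreed:** In the final top view the detector missed the spice jar. It also reported a yellow look-alike for the jar and the red pad for the timer. The jar and timer were therefore judged only by eye in the wrist picture, and the spice jar was not rechecked, though the arm never went near it.

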